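# Close up the drip-coffee things

### The arm

A 6-joint arm with a two-finger parallel gripper is mounted at the origin on the work surface. World frame = base frame: x ahead of the robot, y to its left, z up, the work surface at z = 0. Lengths are in mm, angles in rad, forces in N, time in s.
With the tool pointing down it reaches from about 350 to 975 mm from the base axis. Payload 4.9 kg.
Tool frame: the origin (TCP) lies midway between the tips of the shut fingers; the grasp point (between the pads) lies 19 mm behind it; z points along the fingers, y is the direction in which the jaws open and shut (so a half turn about z gives the same grasp; the last joint's range is limited). The gripper opens to 85 mm and grips with 20 to 120 N. Pads are 22 mm wide; open, the fingers measure 114 mm over their backs; the gripper's body (76 mm by 85 mm) begins 54 mm behind the grasp point. The pads swing forward as they close: fully open they stand 13 mm farther back than shut.
Start: joints at [1.012, 0.053, 1.613, -0, 1.476, -0.119], TCP at [266.087, 565.508, 231.304] pointing down, gripper open.
Joint ranges: [-3.01, 3.01], [-1.01, 2.22], [0.06, 2.58], [-1.02, 4.17], [0.09, 2.62], [-3.14, 3.14]. Speed limits (rad/s): [2.57, 2.57, 3.14, 3.14, 3.14, 3.14].

### API

Orientations are given as [roll, pitch, yaw] about the fixed x, y, z axes, in that order (R = Rz(yaw) Ry(pitch) Rx(roll)).
In Python, from plant import manip, cams gives the robot as it stands.
- The arm moves only by the tool step_arm, never from a script. Its argument "series" is a list of rows, each an object with "slide": the shift along the tool's x, y, z in m, a list of three; "turn": the turn about the tool's z in degrees. In form: [{"slide": [dx, dy, dz], "turn": turn}, ...]. A call has exactly 8 rows; each row is the pose to reach, as a shift and turn from the pose commanded when the call began, along the tool's axes at that moment; what a row does not reach only later rows make up. A row lasts 1/10 s, in which the tool goes at most 50 mm and 8.59 degrees, less where a joint would pass 70% of its speed; a pose out of reach is approached as far as the arm can. A call with a gripper value outside its range is refused whole. "fingers" is the opening, from -1 (shut) to 1 (fully open), set as the call begins (left out, the last holds). The fingers move at their own pace and stop on an object; the grip force is fixed at half the most. Time passes only in rows, so rows that repeat a pose let the fingers close, or fill a call up. It gives the time, the measured TCP pose, the force and the opening at its end, in the units of the state.
- manip.observe(): the state, without advancing time (a new reading comes with each control period).
- cams.snapshot(name): name is "scene" or "top" or "wrist"; returns a dict with "img" (384x512x3 uint8, blue, green, red), "range_z" (384x512 float32, mm along the optical axis (not along the pixel's ray), 0 where there is no reading), "fx", "fy", "cx", "cy" (pixels), "cam_to_world" (4x4, takes a point from camera to world coordinates). Camera axes: x right, y down, z forward; pixel columns grow to the right and rows downward; lengths in mm; the calibration is good to about 2 mm. A picture is of the moment at which its call begins.
- manip.finish_job(): hands the job in, once; it reports no verdict.
The state is a dict: "time": time; "qpos": joint angles; "joint_vel": joint speeds; "tau": joint torques, N m; "tool_pos": TCP position; "eef_rot": TCP orientation; "wrist_force": force on the tool from outside, world axes, zero at the start; "ft_torque": the same for the moment, N m; "gripper_width": finger opening in mm.
Only numpy, scipy, OpenCV 4.12 (cv2) and the standard library are available. Lean on these libraries where they do the work, as an engineer would, in place of code of your own. Each camera call takes 0.05 s, during which the arm holds its last target.

### The job

The tasting is over: push the open drawer of the wooden drip-bag chest fully home and swing the wooden filter box's lid fully shut, in either order. Do it gently with the fingertips, gripping nothing: the chest and the box must stay where they stand, neither lifted nor shoved along the table, and the mug, kettle, jar and carton are to be left alone.

Things in the scene. Friction and masses are not known exactly. Their poses are not given: they have to be found in the camera images.
- caddy: Drip-bag chest: a low light-wood case, 150 mm deep (x) x 160 mm wide (y) x 85 mm high, standing loose on the table (2 to 3 kg with its drawer; it slides if shoved with more than roughly 10 to 15 N). Origin: centre of its underside. Its own -x is the front, where the single drawer comes out; turned up to about 0.25 rad either way. It stands on the left or on the right.
- drawer (a joint): How far the drawer stands out of the chest, in m: 0 = fully home, front flush with the case, at a hard stop; at most 0.085. It slides along the chest's x axis (out = -x), takes about 1.5 N to move and stays where it is left.
- drawer_front (a point): Centre of the drawer's dark-wood front, on its outer face; moves with the drawer, axes as the chest's. The front is a plain panel without a handle, 136 mm wide, 61 mm high (from 12 to 73 mm above the table), 10 mm thick; behind it is an open tray 45 mm high holding paper sachets that are part of it.
- filterbox: Filter box: an open-topped light-wood box, 130 x 130 mm and 80 mm high, walls 8 mm, standing loose on the table (1.4 to 2.2 kg). Origin: centre of its underside. The lid is hinged on its own +x (far) top edge and opens upward; turned up to about 0.25 rad either way. It stands on the side that the chest does not.
- lid (a joint): Opening angle of the lid, in rad: 0 = shut, lying flat on the box at a hard stop; 1.57 = upright; at most 1.7. It starts between upright and half shut, leaning towards the robot. The hinge is stiff: the lid stays where it is left and needs 0.05 to 0.21 N m to be swung down.
- lid_hinge (a point): Middle of the lid's hinge line, 80 mm above the table, 65 mm to the box's +x from its centre; the line runs along the box's y. The point's axes turn with the lid: its -x runs along the lid from hinge to free edge, its z is the normal of the lid's outer face (up when shut, to the far side when upright). The lid is a plain dark-wood board without a handle, 134 mm from hinge to free edge, 130 mm wide, 9 mm thick; the hinge line lies on its inner face.
- lid_edge (a point): Middle of the lid's free edge, on the outer face (134 mm along and 9 mm up from the hinge point); axes as the hinge point's.
- mug: Bystander: glass mug, 72 mm across, 90 mm high, handle on its +y, nearer the robot between the two wooden things. Origin: centre of its underside.
- kettle: Bystander: small copper pouring kettle, 86 mm across the foot, 85 mm high, thin spout to its -x (88 mm out) and handle to its +x (70 mm out), between the two wooden things. Origin: centre of its underside.
- jar: Bystander: amber glass jar, 64 mm across, 100 mm high, at the right end. Origin: centre of its underside.
- carton: Bystander: small cardboard carton 60 x 60 mm, 90 mm high, at the left end. Origin: centre of its underside.
Things that resemble listed ones, but are neither listed nor needed, are in the scene too. What is shaped like the filterbox but pink or turquoise is not meant.

How it is judged:
By the outcome, as a careful person would: the job done as asked, in the order asked, and still so for the second after the job is handed in, with the robot touching nothing.
It also fails if it takes over 51 s, if anything falls off the work surface, if the arm or the gripper's body presses on something with over 40 N, if the wrist force passes 120 N, or if a joint passes its speed limit or range.

## Working session

There is one attempt and no reset: what is moved stays moved. The work goes in short steps, Python scripts to look and compute and a tool call to move; the robot and the scene stay as the last step left them, time stands still between calls to the robot, and variables do not carry over. Pictures are saved under pics/ and viewed, and the job is handed in when it is done.

Besides the shell and the picture viewer there is one more tool, called after "Call:" in YAML: its name, and indented under it one key for each argument. step_arm: Moves the arm, as the interface text tells. Its arguments: {"type":"object","properties":{"series":{"type":"array"},"fingers":{"type":"number"}},"required":["series"]}

```bash
ls; mkdir -p pics; python3 - <<'E'
from plant import manip, cams
import cv2,numpy as np,pickle
for n in ["scene","top"]:
    s=cams.snapshot(n); pickle.dump(s,open(f"{n}0.pkl","wb"))
    cv2.imwrite(f"pics/{n}0.png",cv2.resize(s["img"],(800,600)))
    print(n,s["fx"],s["cx"],s["cy"],np.round(s["cam_to_world"],3).tolist())
o=manip.observe();print(o)
E
```

```text
pics
scene 404.5142884285424 253.03926679187356 194.5670010903046 [[-0.165, 0.735, -0.658, 1410.997], [0.986, 0.115, -0.119, 174.031], [-0.012, -0.669, -0.743, 1036.222], [0.0, 0.0, 0.0, 1.0]]
top 440.05751091514946 255.64330007754344 190.64821799185128 [[-0.024, -0.988, 0.151, 418.387], [-1.0, 0.025, 0.004, 25.654], [-0.007, -0.15, -0.989, 1401.474], [0.0, 0.0, 0.0, 1.0]]
{'time': 0.1, 'qpos': array([ 1.01200140e+00,  5.33141998e-02,  1.61416464e+00, -2.29862779e-05,
        1.47601696e+00, -1.19003998e-01]), 'joint_vel': array([-0.00069738, -0.00068011, -0.00162826, -0.00064222,  0.0012187 ,
       -0.00096487]), 'tau': array([ 4.16780476e-04, -3.94909859e+01, -3.71361673e+01, -1.43908164e-04,
        3.96169606e-03, -2.85554859e-05]), 'tool_pos': array([265.79598198, 565.03294667, 230.16673802]), 'eef_rot': array([-3.13970026e+00, -2.03230112e-04,  2.70180373e+00]), 'wrist_force': array([0.29913996, 0.45331118, 1.28777464]), 'ft_torque': array([0.00975501, 0.00652083, 0.0278797 ]), 'gripper_width': 85.47166739098242}
```

View pics/scene0.png

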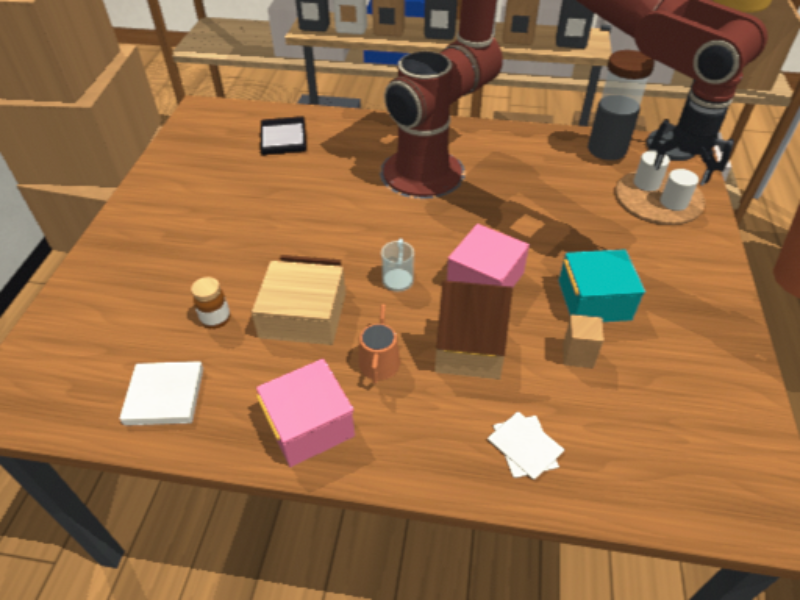

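View pics/top0.png

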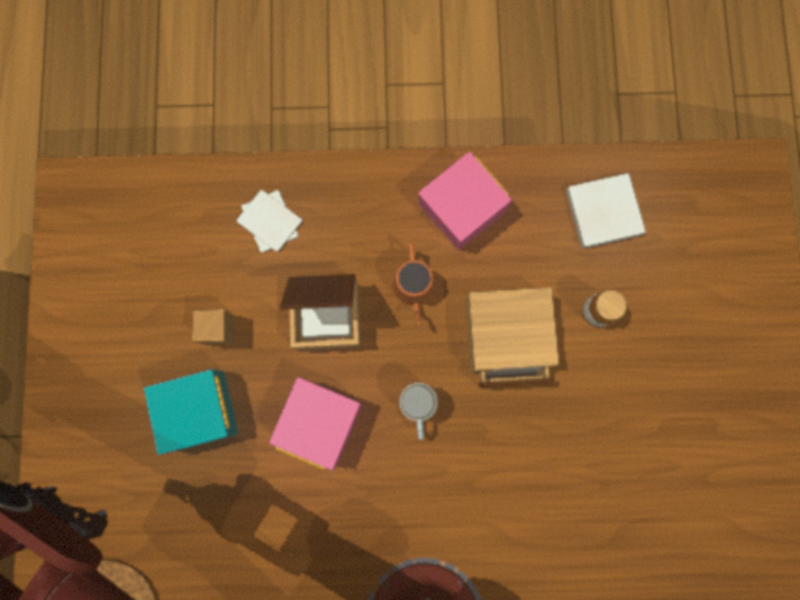

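The top view (800x600) shows the chest at about (513,330) with its drawer out towards the robot. The filter box with the dark lid is at (324,312). Pink boxes at (465,198) and (316,423) and the turquoise one at (188,411) are decoys. The filter box meant is the light-wood one with the dark lid. Next I measure both and enlarge the crops.

```bash
cat > h.py <<'E'
import numpy as np,cv2,pickle
def ray(s,u,v,z):
    T=s["cam_to_world"];d=T[:3,:3]@np.array([(u-s["cx"])/s["fx"],(v-s["cy"])/s["fy"],1]);o=T[:3,3]
    return o+d*(z-o[2])/d[2]
def cloud(s):
    v,u=np.mgrid[:384,:512];Z=s["range_z"]
    P=np.stack([(u-s["cx"])/s["fx"]*Z,(v-s["cy"])/s["fy"]*Z,Z],-1)@s["cam_to_world"][:3,:3].T+s["cam_to_world"][:3,3]
    P[Z==0]=np.nan; return P
E
python3 - <<'E'
from h import *
s=pickle.load(open("top0.pkl","rb"));P=cloud(s)
im=s["img"]
c=im[160:260,170:370];cv2.imwrite("pics/crop1.png",cv2.resize(c,(800,400),interpolation=cv2.INTER_CUBIC))
c=pickle.load(open("scene0.pkl","rb"))["img"][130:260,140:350];cv2.imwrite("pics/crop2.png",cv2.resize(c,(800,495),interpolation=cv2.INTER_CUBIC))
# chest top
def rect(m,name):
    pts=P[m][:,:2].astype(np.float32); r=cv2.minAreaRect(pts);print(name,m.sum(),r,np.round(cv2.boxPoints(r)).tolist(),np.nanmedian(P[m][:,2]))
X,Y,Z=P[...,0],P[...,1],P[...,2]
reg=(X>400)&(X<720)&(Y<-80)&(Y>-260)
m=reg&(abs(Z-85)<5)
n,l,st,_=cv2.connectedComponentsWithStats(m.astype(np.uint8));k=1+np.argmax(st[1:,4]);rect(l==k,"chesttop")
m=reg&(Z>25)&(Z<79)&(X<560);rect(m,"drawer")
m=reg&(Z>66)&(Z<79)&(X<540);rect(m,"drawertop")
reg=(X>450)&(X<720)&(Y>80)&(Y<320)
m=reg&(abs(Z-80)<5);rect(m,"boxrim")
m=reg&(Z>95)&(Z<300);rect(m,"lid");print(np.nanpercentile(Z[m],[1,50,99]))
q=P[m];print("lid plane");
c=q.mean(0);w=np.linalg.svd(q-c)[2][2] if len(q)<5000 else None;print(c,w)
for a in [(X>300)&(X<700)&(abs(Y)<60)&(Z>20)]:
    pass
# objects
for nm,(x0,x1,y0,y1) in dict(mug=(400,520,-60,60),kettle=(530,720,-60,70),carton=(500,680,330,450),jar=(500,700,-400,-265),pink=(300,480,80,260)).items():
    m=(X>x0)&(X<x1)&(Y>y0)&(Y<y1)&(Z>30);q=P[m];print(nm,m.sum(),np.round(np.nanpercentile(q,[1,99],axis=0)).tolist())
E
```

```text
chesttop 2394 ((555.633544921875, -183.80596923828125), (150.0916748046875, 156.17498779296875), 2.1205642223358154) [[478.0, -109.0], [484.0, -265.0], [634.0, -259.0], [628.0, -103.0]] 85.2814047495242
drawer 474 ((504.38580322265625, -181.7627410888672), (113.23957824707031, 148.6793670654297), 2.0159997940063477) [[445.0, -109.0], [450.0, -258.0], [564.0, -254.0], [558.0, -105.0]] 61.31316618980043
drawertop 184 ((487.91168212890625, -181.08404541015625), (86.34468841552734, 146.63748168945312), 5.451206207275391) [[438.0, -112.0], [452.0, -258.0], [538.0, -250.0], [524.0, -104.0]] 72.56205672325814
boxrim 260 ((561.3920288085938, 179.1681365966797), (216.06289672851562, 130.54344177246094), 1.4505022764205933) [[452.0, 242.0], [455.0, 111.0], [671.0, 117.0], [668.0, 247.0]] 80.44415757696765
lid 895 ((559.0568237304688, 180.007080078125), (211.50961303710938, 130.29348754882812), 0.587969958782196) [[453.0, 244.0], [454.0, 114.0], [665.0, 116.0], [664.0, 246.0]] 157.7414323888238
[ 96.13133012 157.74143239 198.22601103]
lid plane
[622.83868747 179.95552371 154.5929343 ] [-0.81239769 -0.03053414 -0.58230376]
mug 91 [[401.0, -34.0, 32.0], [455.0, 34.0, 96.0]]
kettle 603 [[575.0, -33.0, 32.0], [713.0, 38.0, 93.0]]
carton 531 [[545.0, 369.0, 35.0], [605.0, 430.0, 96.0]]
jar 458 [[524.0, -397.0, 33.0], [621.0, -266.0, 106.0]]
pink 2045 [[306.0, 120.0, 54.0], [462.0, 258.0, 95.0]]
```

View pics/crop1.png

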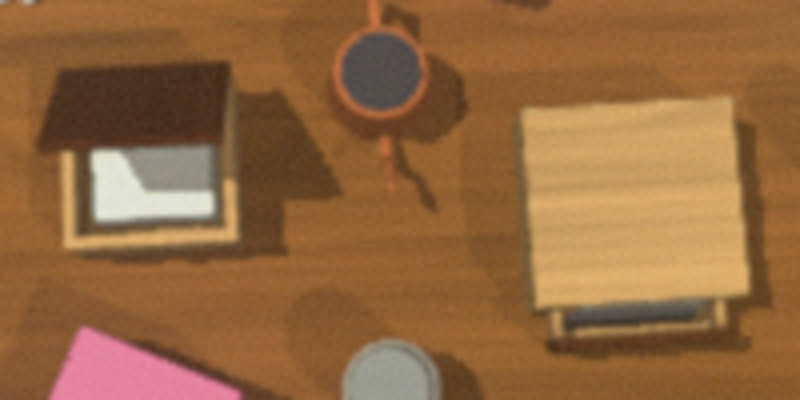

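View pics/crop2.png

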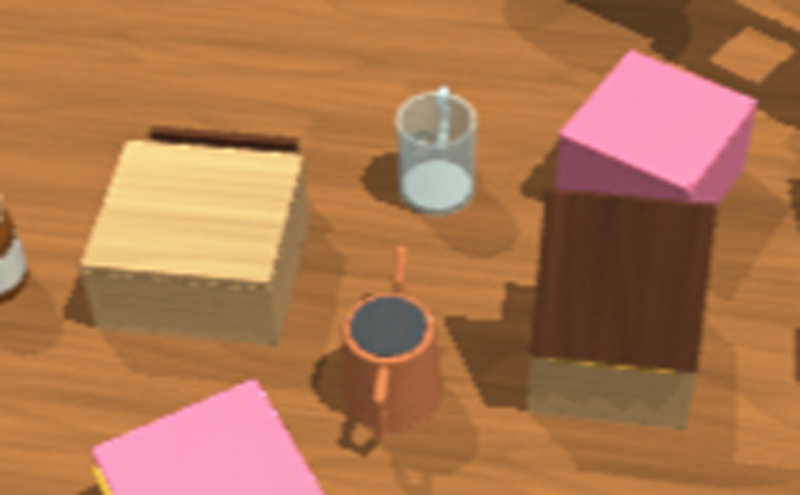

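```bash
python3 - <<'E'
from h import *
s=pickle.load(open("top0.pkl","rb"));sc=pickle.load(open("scene0.pkl","rb"))
for n,(u,v,z) in dict(dfL=(170+548/4,160+345/4,73),dfR=(170+745/4,160+339/4,73),cfL=(170+536/4,160+307/4,85),cfR=(170+750/4,160+296/4,85),boxnL=(170+65/4,160+248/4,80),boxnR=(170+238/4,160+243/4,80)).items(): print(n,np.round(ray(s,u,v,z),1))
hl,hr=[(140+a*210/800,130+b*130/495) for a,b in((697,371),(532,357))]
print("scene hinge line z80",np.round(ray(sc,*hl,80)),np.round(ray(sc,*hr,80)))
for nm,S in(("top",s),("scene",sc)):
    P=cloud(S);X,Y,Z=P[...,0],P[...,1],P[...,2];b=S["img"].astype(int)
    m=(X>470)&(X<680)&(Y>90)&(Y<270)&(Z>88)&(b.max(-1)<100)
    m=cv2.erode(m.astype(np.uint8),np.ones((3,3)))>0
    q=P[m];c=q.mean(0);w=np.linalg.svd(q-c,full_matrices=False)[2][2];w*=np.sign(w[2])
    print(nm,m.sum(),c.round(1),w.round(3),"theta",np.arctan2(np.hypot(w[0],w[1]),w[2]),"res",np.std((q-c)@w),np.percentile(q,[1,99],axis=0).round(0).tolist())
P=cloud(sc);X,Y,Z=P[...,0],P[...,1],P[...,2]
m=(X>640)&(X<700)&(Y>90)&(Y<270)&(Z>10)&(Z<70);q=P[m][:,:2];print("box back",m.sum(),np.polyfit(q[:,1],q[:,0],1),q.mean(0),q[:,1].min(),q[:,1].max())
E
```

```text
dfL [ 448.5 -119.2   73. ]
dfR [ 449.3 -266.6   73. ]
cfL [ 476.5 -110.2   85. ]
cfR [ 480.7 -269.6   85. ]
boxnL [529.6 241.4  80. ]
boxnR [530.1 111.2  80. ]
scene hinge line z80 [661. 247.  80.] [668. 119.  80.]
top 724 [625.9 178.  152. ] [0.833 0.02  0.554] theta 0.9840522513527246 res 1.0671397301612076 [[594.0, 119.0, 98.0], [661.0, 238.0, 198.0]]
scene 1610 [627.1 180.7 142.4] [0.837 0.021 0.547] theta 0.9918535743518759 res 2.236502937584193 [[595.0, 121.0, 93.0], [660.0, 239.0, 191.0]]
box back 509 [-2.41722609e-02  6.63274308e+02] [658.86496155 182.41350331] 117.26287878745057 247.1358486811485
```

Call:
step_arm:
  series:
    - {"slide":[-0.02,-0.008,-0.005],"turn":-3}
    - {"slide":[-0.06,-0.024,-0.015],"turn":-8}
    - {"slide":[-0.1,-0.04,-0.02],"turn":-14}
    - {"slide":[-0.145,-0.058,-0.02],"turn":-20}
    - {"slide":[-0.19,-0.077,-0.02],"turn":-25}
    - {"slide":[-0.235,-0.095,-0.02],"turn":-25}
    - {"slide":[-0.28,-0.113,-0.02],"turn":-25}
    - {"slide":[-0.325,-0.131,-0.02],"turn":-25}
  fingers: -1

```text
time: 0.9
tool_pos: [505.2, 306.9, 250.8]
eef_rot: [-3.141, -0.001, 3.138]
wrist_force: [0.0, 0.3, -0.5]
gripper_width: 0.2
```

Call:
step_arm:
  series:
    - {"slide":[-0.03,-0.032,0.0],"turn":0}
    - {"slide":[-0.06,-0.064,0.0],"turn":0}
    - {"slide":[-0.09,-0.096,0.0],"turn":0}
    - {"slide":[-0.118,-0.127,0.01],"turn":0}
    - {"slide":[-0.118,-0.127,0.025],"turn":0}
    - {"slide":[-0.118,-0.127,0.04],"turn":0}
    - {"slide":[-0.118,-0.127,0.05],"turn":0}
    - {"slide":[-0.118,-0.127,0.06],"turn":0}

```text
time: 1.7
tool_pos: [620.8, 182.2, 189.9]
eef_rot: [-3.142, -0.001, 3.14]
wrist_force: [0.4, -0.3, 0.5]
gripper_width: 0.4
```

```bash
python3 - <<'E'
from plant import manip, cams
import cv2
s=cams.snapshot("scene");cv2.imwrite("pics/s1.png",cv2.resize(s["img"][100:270,200:420],(792,612))[:600])
o=manip.observe();print(o["time"],o["tool_pos"],o["wrist_force"],o["eef_rot"])
E
```

```text
1.75 [620.02992575 182.09743162 188.04225657] [-0.66152551 -0.20024807 -1.42792676] [-3.14104206 -0.00386175  3.13980838]
```

View pics/s1.png

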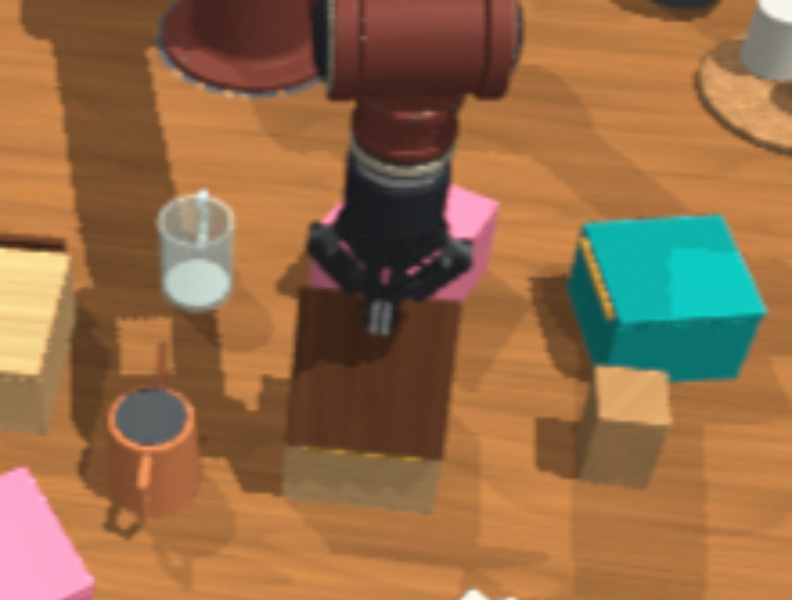

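Call:
step_arm:
  series:
    - {"slide":[0.0,0,0.01],"turn":0}
    - {"slide":[0.002,0,0.02],"turn":0}
    - {"slide":[0.008,0,0.024],"turn":0}
    - {"slide":[0.015,0,0.029],"turn":0}
    - {"slide":[0.022,0,0.034],"turn":0}
    - {"slide":[0.028,0,0.04],"turn":0}
    - {"slide":[0.033,0,0.046],"turn":0}
    - {"slide":[0.039,0,0.053],"turn":0}

```text
time: 2.55
tool_pos: [582.7, 181.3, 138.2]
eef_rot: [3.142, 0.001, 3.138]
wrist_force: [1.2, -0.0, 0.1]
gripper_width: -0.1
```

```bash
python3 - <<'E'
from plant import manip, cams
import cv2
s=cams.snapshot("scene");cv2.imwrite("pics/s2.png",cv2.resize(s["img"][100:270,200:420],(792,612))[:600])
o=manip.observe();print(o["time"],o["tool_pos"],o["wrist_force"],o["eef_rot"])
E
```

```text
2.6 [580.99502594 181.24596446 136.28942286] [ 1.15255358  0.12425747 -0.84370118] [-3.14122025e+00 -2.75919671e-03  3.13826275e+00]
```

View pics/s2.png

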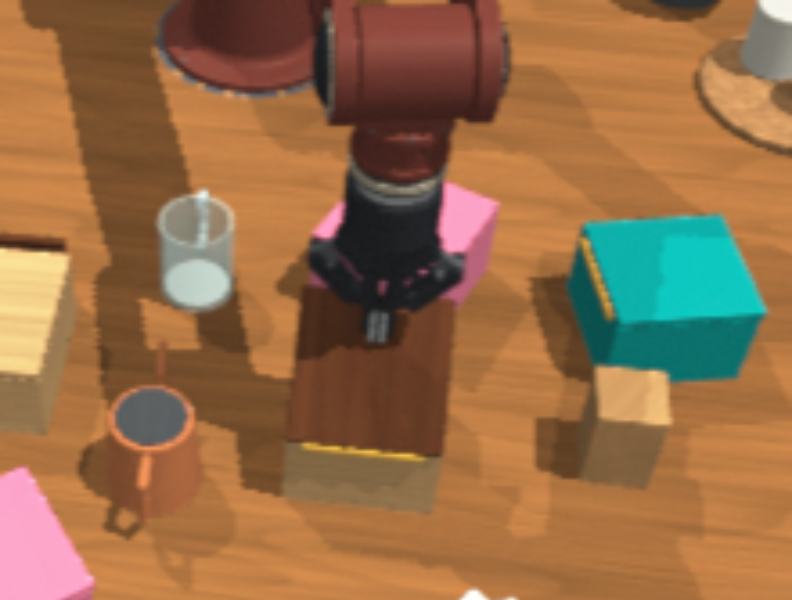

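Call:
step_arm:
  series:
    - {"slide":[0.004,0,0.007],"turn":0}
    - {"slide":[0.007,0,0.014],"turn":0}
    - {"slide":[0.01,0,0.02],"turn":0}
    - {"slide":[0.012,0,0.026],"turn":0}
    - {"slide":[0.014,0,0.032],"turn":0}
    - {"slide":[0.015,0,0.037],"turn":0}
    - {"slide":[0.016,0,0.042],"turn":0}
    - {"slide":[0.017,0,0.046],"turn":0}

```text
time: 3.4
tool_pos: [566.0, 181.4, 91.8]
eef_rot: [3.142, 0.0, 3.138]
wrist_force: [1.3, -0.2, 0.4]
gripper_width: 0.0
```

```bash
python3 - <<'E'
from plant import manip, cams
o=manip.observe();print(o["time"],o["tool_pos"],o["wrist_force"],o["eef_rot"])
E
```

```text
3.4 [565.95050315 181.39397407  91.83545489] [ 1.28271483 -0.21921409  0.35804729] [3.14150968e+00 8.33757487e-05 3.13805754e+00]
```

Call:
step_arm:
  series:
    - {"slide":[0,0,0.001],"turn":0}
    - {"slide":[0,0,0.0015],"turn":0}
    - {"slide":[0,0,0.002],"turn":0}
    - {"slide":[0,0,0.0025],"turn":0}
    - {"slide":[0,0,0.003],"turn":0}
    - {"slide":[0,0,0.003],"turn":0}
    - {"slide":[0,0,0.003],"turn":0}
    - {"slide":[0,0,0.003],"turn":0}

```text
time: 4.2
tool_pos: [566.0, 181.4, 89.4]
eef_rot: [3.141, 0.0, 3.138]
wrist_force: [-0.0, 0.5, 1.1]
gripper_width: -0.1
```

Call:
step_arm:
  series:
    - {"slide":[0,0,0.0005],"turn":0}
    - {"slide":[0,0,0.001],"turn":0}
    - {"slide":[0,0,0.001],"turn":0}
    - {"slide":[0,0,0.0015],"turn":0}
    - {"slide":[0,0,0.0015],"turn":0}
    - {"slide":[0,0,0.0015],"turn":0}
    - {"slide":[0,0,0.0015],"turn":0}
    - {"slide":[0,0,0.0015],"turn":0}

```text
time: 5.0
tool_pos: [566.1, 181.5, 88.9]
eef_rot: [-3.142, -0.0, 3.138]
wrist_force: [-2.7, -0.6, 8.0]
gripper_width: 0.4
```

Call:
step_arm:
  series:
    - {"slide":[0,0,-0.015],"turn":0}
    - {"slide":[0,0,-0.05],"turn":0}
    - {"slide":[0,0,-0.09],"turn":0}
    - {"slide":[0,0,-0.13],"turn":0}
    - {"slide":[0.015,-0.035,-0.14],"turn":0}
    - {"slide":[0.03,-0.075,-0.14],"turn":0}
    - {"slide":[0.046,-0.115,-0.14],"turn":0}
    - {"slide":[0.062,-0.155,-0.14],"turn":0}

```text
time: 5.8
tool_pos: [502.9, 25.3, 228.6]
eef_rot: [-3.141, 0.002, 3.139]
wrist_force: [1.1, -1.1, -0.1]
gripper_width: 0.1
```

Call:
step_arm:
  series:
    - {"slide":[0.016,-0.04,0],"turn":0}
    - {"slide":[0.032,-0.08,0],"turn":0}
    - {"slide":[0.048,-0.12,0],"turn":0}
    - {"slide":[0.064,-0.16,0],"turn":0}
    - {"slide":[0.078,-0.195,0],"turn":-2}
    - {"slide":[0.089,-0.213,0],"turn":-2}
    - {"slide":[0.089,-0.213,0.0],"turn":-2}
    - {"slide":[0.089,-0.213,0.0],"turn":-2}

```text
time: 6.6
tool_pos: [413.8, -186.1, 228.2]
eef_rot: [-3.142, 0.001, -3.111]
wrist_force: [0.5, -0.1, 0.0]
gripper_width: 0.4
```

```bash
python3 - <<'E'
from plant import manip, cams
import cv2,pickle
from h import *
for n in("top","scene"):
    s=cams.snapshot(n);pickle.dump(s,open(n+"3.pkl","wb"));cv2.imwrite(f"pics/{n}3.png",cv2.resize(s["img"],(800,600)))
    P=cloud(s);X,Y,Z=P[...,0],P[...,1],P[...,2]
    m=(X>500)&(X<690)&(Y>90)&(Y<270)&(Z>75)&(Z<150);q=P[m];c=q.mean(0);w=np.linalg.svd(q-c,full_matrices=False)[2][2]
    print(n,c,w,np.percentile(q,[1,99],axis=0).round(0).tolist())
o=manip.observe();print(o["time"],o["tool_pos"],o["wrist_force"],o["eef_rot"])
E
```

```text
top [596.27487697 179.32867473  89.22390201] [ 0.00329879 -0.00175981  0.99999301] [[529.0, 115.0, 81.0], [666.0, 244.0, 96.0]]
scene [601.03839107 181.23377077  86.63560662] [-1.51628361e-02 -8.00007667e-04 -9.99884718e-01] [[527.0, 117.0, 78.0], [665.0, 244.0, 91.0]]
6.7 [ 414.09158804 -185.36991705  227.97953547] [0.28149439 0.64829465 0.5221452 ] [ 3.14149225e+00  5.32127472e-04 -3.10912847e+00]
```

View pics/top3.png

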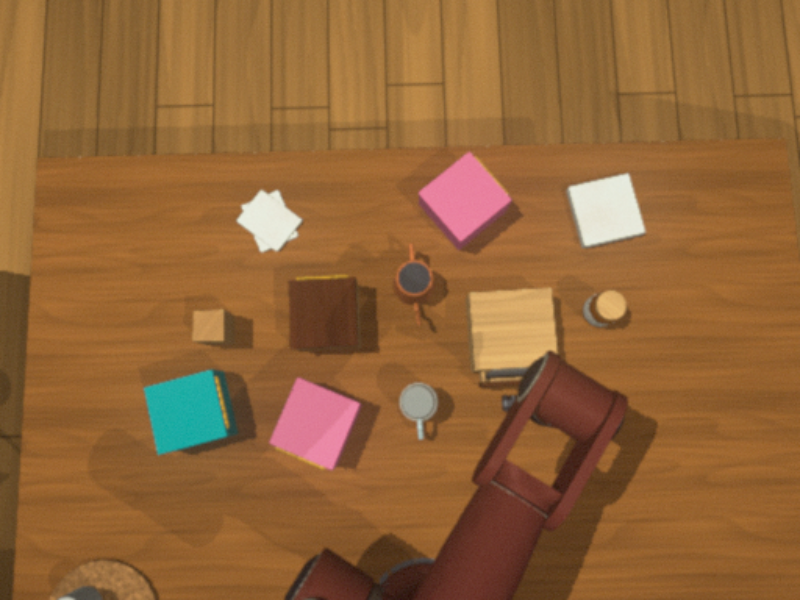

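View pics/scene3.png

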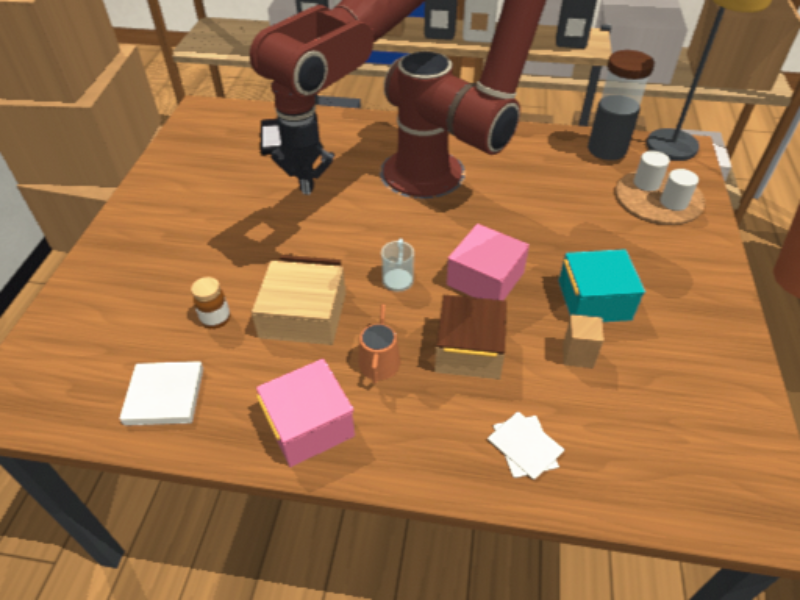

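Lid reads flat in both views (mean height 89 mm, tilt at most 0.015 rad), and nothing else has moved. Now the drawer: I go down in front of it.

Call:
step_arm:
  series:
    - {"slide":[0,0,0.03],"turn":0}
    - {"slide":[0,0,0.07],"turn":0}
    - {"slide":[0,0,0.11],"turn":0}
    - {"slide":[0,0,0.15],"turn":0}
    - {"slide":[0,0,0.175],"turn":0}
    - {"slide":[0,0,0.187],"turn":0}
    - {"slide":[-0.003,0,0.187],"turn":0}
    - {"slide":[-0.006,0,0.187],"turn":0}

```text
time: 7.5
tool_pos: [421.1, -186.1, 42.1]
eef_rot: [-3.14, 0.002, -3.109]
wrist_force: [0.1, -0.2, -0.4]
gripper_width: 0.2
```

Call:
step_arm:
  series:
    - {"slide":[-0.004,0,0],"turn":0}
    - {"slide":[-0.008,0,0],"turn":0}
    - {"slide":[-0.012,0,0],"turn":0}
    - {"slide":[-0.016,0,0],"turn":0}
    - {"slide":[-0.019,0,0],"turn":0}
    - {"slide":[-0.022,0,0],"turn":0}
    - {"slide":[-0.025,0,0],"turn":0}
    - {"slide":[-0.028,0,0],"turn":0}

```text
time: 8.3
tool_pos: [447.8, -185.0, 40.7]
eef_rot: [3.142, -0.0, -3.11]
wrist_force: [-1.2, -0.5, 1.6]
gripper_width: 0.3
```

```bash
python3 - <<'E'
from plant import manip, cams
import cv2
s=cams.snapshot("scene");cv2.imwrite("pics/s4.png",cv2.resize(s["img"][90:240,110:310],(800,600)))
s=cams.snapshot("wrist");cv2.imwrite("pics/w4.png",s["img"])
o=manip.observe();print(o["time"],o["tool_pos"],o["wrist_force"],o["eef_rot"])
E
```

```text
8.4 [ 448.06611572 -184.96390579   40.73439172] [-0.0270481  -0.34497301 -0.45330643] [ 3.14148781e+00  5.08212452e-04 -3.11014285e+00]
```

View pics/s4.png

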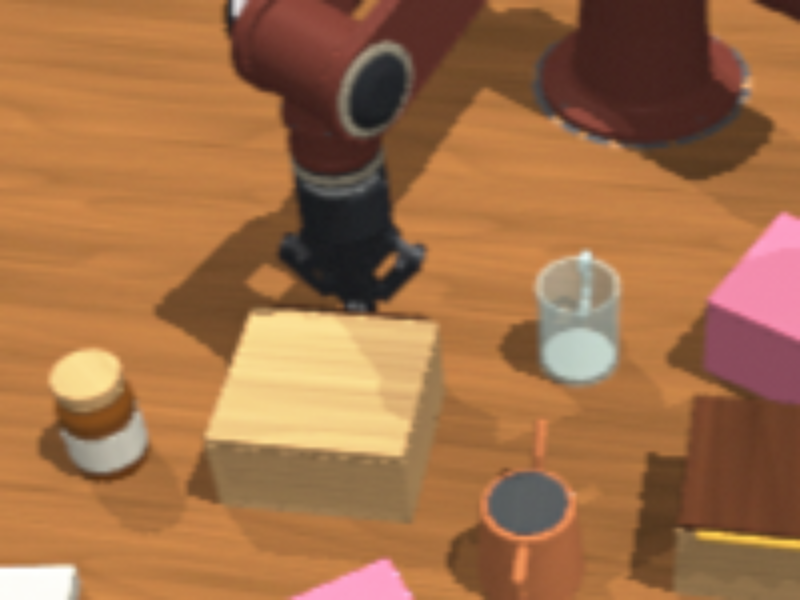

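View pics/w4.png

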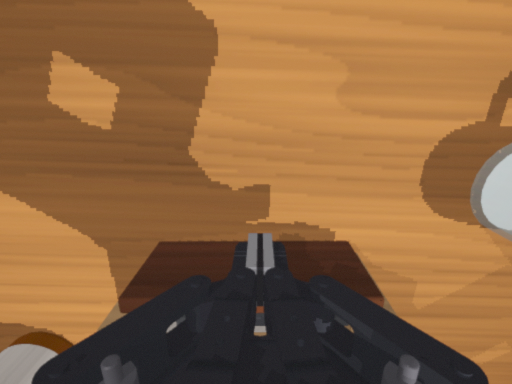

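Call:
step_arm:
  series:
    - {"slide":[-0.002,0,0],"turn":0}
    - {"slide":[-0.004,0,0],"turn":0}
    - {"slide":[-0.006,0,0],"turn":0}
    - {"slide":[-0.008,0,0],"turn":0}
    - {"slide":[-0.01,0,0],"turn":0}
    - {"slide":[-0.012,0,0],"turn":0}
    - {"slide":[-0.014,0,0],"turn":0}
    - {"slide":[-0.015,0,0],"turn":0}

```text
time: 9.2
tool_pos: [462.7, -184.4, 40.7]
eef_rot: [3.141, -0.0, -3.11]
wrist_force: [-2.0, 1.2, -0.2]
gripper_width: 0.1
```

Call:
step_arm:
  series:
    - {"slide":[-0.0005,0,0],"turn":0}
    - {"slide":[-0.001,0,0],"turn":0}
    - {"slide":[-0.0015,0,0],"turn":0}
    - {"slide":[-0.002,0,0],"turn":0}
    - {"slide":[-0.0025,0,0],"turn":0}
    - {"slide":[-0.003,0,0],"turn":0}
    - {"slide":[-0.003,0,0],"turn":0}
    - {"slide":[-0.003,0,0],"turn":0}

```text
time: 10.0
tool_pos: [463.7, -184.4, 40.5]
eef_rot: [3.141, -0.005, -3.11]
wrist_force: [-9.8, 0.2, 4.8]
gripper_width: -0.6
```

```bash
python3 - <<'E'
from plant import manip, cams
import cv2
s=cams.snapshot("top");cv2.imwrite("pics/t5.png",cv2.resize(s["img"][170:270,280:400],(720,600),interpolation=cv2.INTER_CUBIC))
o=manip.observe();print(o["time"],o["tool_pos"],o["wrist_force"],o["eef_rot"])
E
```

```text
10.05 [ 463.69412333 -184.42048138   40.50766723] [-10.00714711   0.19681018   4.25150675] [ 3.14098312 -0.00509483 -3.10983972]
```

View pics/t5.png

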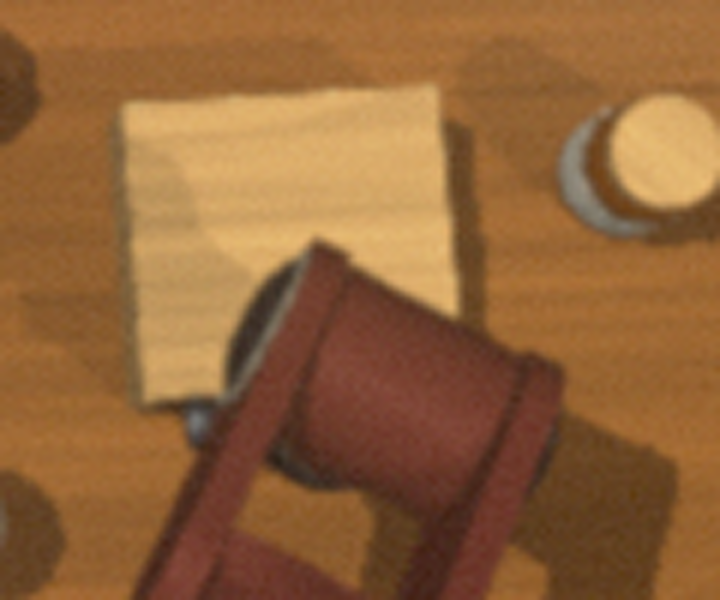

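About 10 N at the stop, so I back off and check.

Call:
step_arm:
  series:
    - {"slide":[0.003,0,0],"turn":0}
    - {"slide":[0.01,0,0],"turn":0}
    - {"slide":[0.025,0,0],"turn":0}
    - {"slide":[0.045,0,-0.01],"turn":0}
    - {"slide":[0.06,0,-0.04],"turn":0}
    - {"slide":[0.06,0.03,-0.08],"turn":0}
    - {"slide":[0.06,0.07,-0.12],"turn":0}
    - {"slide":[0.06,0.11,-0.16],"turn":0}

```text
time: 10.85
tool_pos: [402.3, -85.0, 193.4]
eef_rot: [-3.141, 0.003, -3.112]
wrist_force: [0.8, 1.2, 0.3]
gripper_width: 0.0
```

Call:
step_arm:
  series:
    - {"slide":[0,0.04,-0.02],"turn":0}
    - {"slide":[0,0.08,-0.03],"turn":0}
    - {"slide":[0,0.12,-0.03],"turn":0}
    - {"slide":[0,0.16,-0.03],"turn":0}
    - {"slide":[0,0.18,-0.03],"turn":0}
    - {"slide":[0,0.18,-0.03],"turn":0}
    - {"slide":[0,0.18,-0.03],"turn":0}
    - {"slide":[0,0.18,-0.03],"turn":0}

```text
time: 11.65
tool_pos: [397.0, 93.4, 221.5]
eef_rot: [-3.141, 0.0, -3.111]
wrist_force: [1.1, -0.5, -0.4]
gripper_width: -0.2
```

```bash
python3 - <<'E'
from plant import manip, cams
from h import *
s0=pickle.load(open("top0.pkl","rb"));s=cams.snapshot("top");pickle.dump(s,open("top6.pkl","wb"))
a=[cv2.resize(x["img"][170:260,290:370],(400,450),interpolation=cv2.INTER_CUBIC) for x in(s0,s)]
cv2.imwrite("pics/t6.png",np.hstack(a))
sc=cams.snapshot("scene");pickle.dump(sc,open("scene6.pkl","wb"));cv2.imwrite("pics/s6.png",cv2.resize(sc["img"],(800,600)))
for x in (s0,s):
    P=cloud(x);X,Y,Z=P[...,0],P[...,1],P[...,2]
    m=(X>400)&(X<720)&(Y<-80)&(Y>-290)&(abs(Z-85)<5)
    n,l,st,_=cv2.connectedComponentsWithStats(m.astype(np.uint8));k=1+np.argmax(st[1:,4]);print(cv2.minAreaRect(P[l==k][:,:2].astype(np.float32)))
    m=(X>400)&(X<500)&(Y<-120)&(Y>-250)&(Z>20);q=P[m];print(m.sum(),[ (round(np.percentile(q[abs(q[:,1]+y)<12][:,0],1))) for y in (130,150,185,220,240)],np.percentile(q[:,2],[5,50,95]).round())
d=cv2.absdiff(pickle.load(open("scene0.pkl","rb"))["img"],sc["img"]).max(-1);cv2.imwrite("pics/d6.png",d)
o=manip.observe();print(o["time"],o["tool_pos"],o["wrist_force"])
E
```

```text
((555.7402954101562, -186.06350708007812), (150.0351104736328, 160.73680114746094), 2.1669366359710693)
746 [446, 447, 448, 450, 450] [23. 72. 88.]
((555.7133178710938, -185.75746154785156), (150.59805297851562, 160.60888671875), 1.9579404592514038)
354 [476, 477, 478, 479, 480] [57. 85. 89.]
11.75 [397.01456736  93.28993913 221.49280241] [ 0.42465641 -0.12403321  0.96675435]
```

View pics/t6.png

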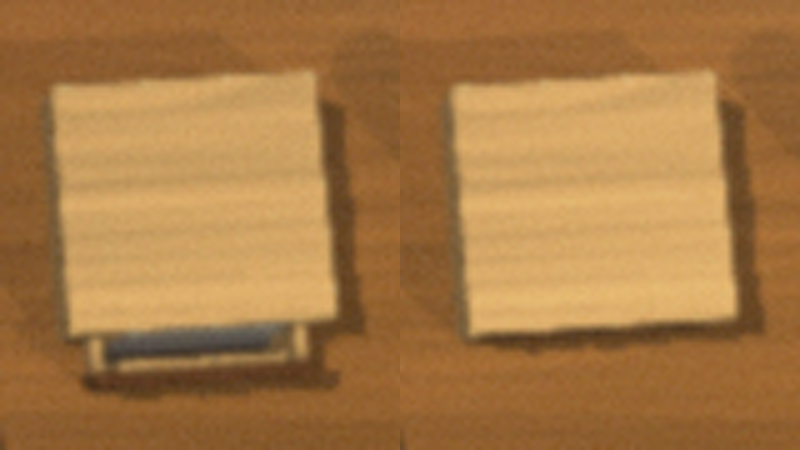

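View pics/s6.png

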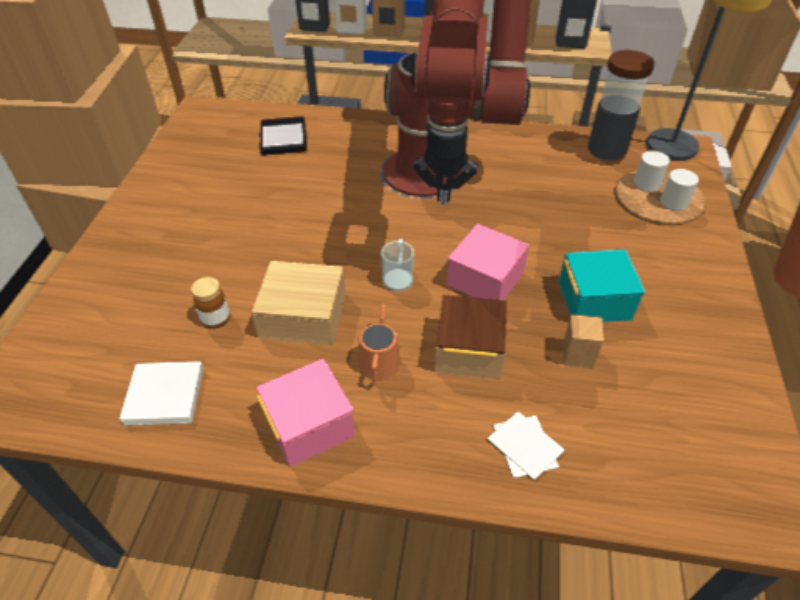

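View pics/d6.png

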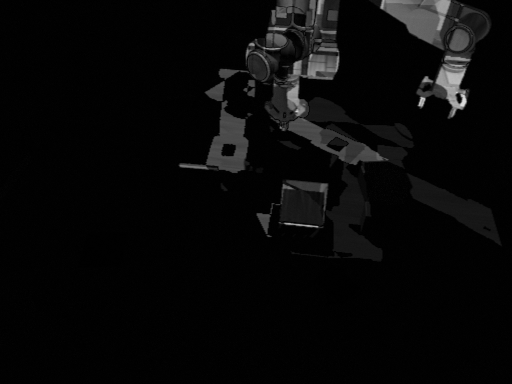

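Drawer front is flush in the top view. The difference image shows a thin line at the filter box's rear foot (about (315,254)), so I measure whether the box moved.

```bash
python3 - <<'E'
from h import *
A=[pickle.load(open(f"scene{k}.pkl","rb")) for k in (0,3,6)]
for s in A:
    P=cloud(s);X,Y,Z=P[...,0],P[...,1],P[...,2]
    m=(X>640)&(X<700)&(Y>90)&(Y<270)&(Z>10)&(Z<60);q=P[m][:,:2];print(m.sum(),np.polyfit(q[:,1]-180,q[:,0],1),np.percentile(q[:,1],[0.5,99.5]))
c=[cv2.resize(s["img"][180:250,270:335],(400,430),interpolation=cv2.INTER_CUBIC) for s in (A[0],A[2])]
cv2.imwrite("pics/cmp.png",np.hstack(c))
T=[pickle.load(open(f"top{k}.pkl","rb")) for k in (0,6)]
c=[cv2.resize(s["img"][165:235,175:240],(400,430),interpolation=cv2.INTER_CUBIC) for s in T]
cv2.imwrite("pics/cmp2.png",np.hstack(c))
E
```

```text
426 [-2.41308989e-02  6.58930654e+02] [117.64161545 246.55375181]
424 [-2.55225116e-02  6.58974103e+02] [117.68531304 246.57252781]
426 [-2.08333425e-02  6.58863498e+02] [117.6799817  246.68233056]
```

View pics/cmp.png

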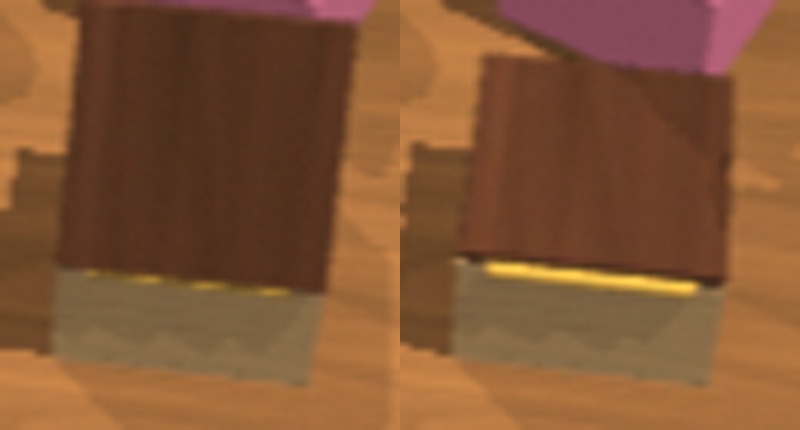

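View pics/cmp2.png

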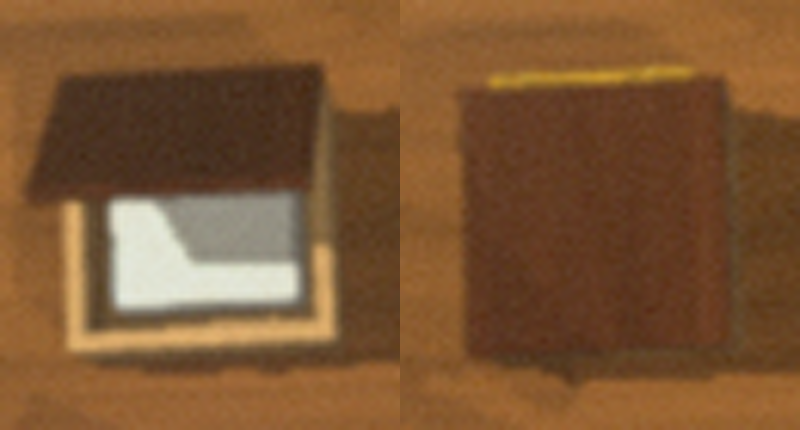

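The box stayed put; the line is only a shadow edge. As a last check on the drawer, I look at its front with the wrist camera.

Call:
step_arm:
  series:
    - {"slide":[0,-0.04,0],"turn":0}
    - {"slide":[0,-0.08,0],"turn":0}
    - {"slide":[0,-0.12,0],"turn":0}
    - {"slide":[0,-0.16,0],"turn":0}
    - {"slide":[0,-0.2,0],"turn":0}
    - {"slide":[0,-0.24,0],"turn":0}
    - {"slide":[0,-0.28,0.02],"turn":0}
    - {"slide":[0,-0.28,0.06],"turn":0}

```text
time: 12.55
tool_pos: [407.3, -192.0, 164.9]
eef_rot: [-3.135, 0.007, -3.117]
wrist_force: [-0.1, 0.4, 0.8]
gripper_width: 0.1
```

```bash
python3 - <<'E'
from plant import manip, cams
from h import *
s=cams.snapshot("wrist");pickle.dump(s,open("w7.pkl","wb"));cv2.imwrite("pics/w7.png",s["img"])
print(np.round(s["cam_to_world"],2).tolist())
P=cloud(s);X,Y,Z=P[...,0],P[...,1],P[...,2]
for z0,z1 in((15,30),(30,50),(50,70),(76,84)):
  for y in range(-270,-100,10):
    m=(X>430)&(X<500)&(abs(Y-y)<4)&(Z>z0)&(Z<z1)
    if m.sum()>3: print(z0,y,m.sum(),round(np.median(X[m]),1),end="; ")
  print()
print(manip.observe()["tool_pos"])
E
```

```text
[[-0.02, 0.95, 0.32, 325.15], [1.0, 0.02, 0.0, -194.15], [-0.01, 0.32, -0.95, 308.09], [0.0, 0.0, 0.0, 1.0]]
15 -270 17 480.5; 15 -260 37 480.5; 15 -250 40 477.5; 15 -240 40 477.1; 15 -230 38 476.7; 15 -220 39 476.5; 15 -210 38 476.1; 15 -200 7 475.5; 15 -190 6 475.4; 15 -180 16 475.0; 15 -170 37 474.8; 15 -160 39 474.4; 15 -150 40 474.0; 15 -140 39 473.6; 15 -130 38 473.5; 15 -120 36 475.4; 15 -110 24 475.3; 
30 -270 25 480.7; 30 -260 54 480.3; 30 -250 63 477.4; 30 -240 61 477.2; 30 -230 63 476.8; 30 -220 52 476.5; 30 -210 28 476.1; 30 -180 10 474.9; 30 -170 36 474.7; 30 -160 62 474.3; 30 -150 60 474.0; 30 -140 62 473.6; 30 -130 61 473.3; 30 -120 56 475.4; 30 -110 32 475.0; 
50 -270 37 480.7; 50 -260 71 480.5; 50 -250 77 477.6; 50 -240 76 477.1; 50 -230 76 476.8; 50 -220 47 476.7; 50 -160 76 474.5; 50 -150 73 474.1; 50 -140 77 473.6; 50 -130 76 473.3; 50 -120 67 475.6; 50 -110 42 475.2; 
76 -270 15 480.9; 76 -260 36 480.4; 76 -250 34 480.1; 76 -240 34 479.8; 76 -230 32 479.4; 76 -220 18 479.0; 76 -160 31 477.0; 76 -150 29 476.6; 76 -140 27 476.5; 76 -130 28 476.0; 76 -120 36 475.5; 76 -110 17 475.3; 
[ 402.38573514 -186.88188727  154.73521511]
```

View pics/w7.png

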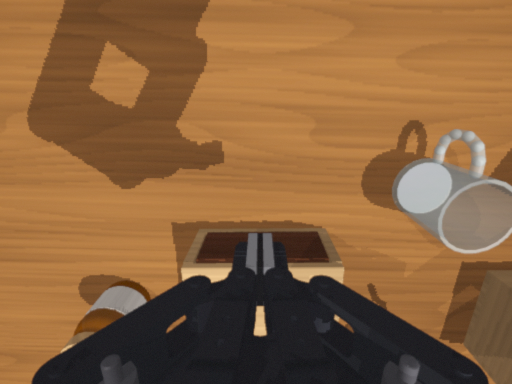

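The wrist depth shows the front still 2.6 mm proud of the case over its whole width. The 10 N stop was the upper part of the fingers meeting the case's top edge at z = 85, not the drawer's own stop. I push again with the tips higher (z about 62), so that only the slim tips are level with the case edge.

Call:
step_arm:
  series:
    - {"slide":[0,0,0.02],"turn":0}
    - {"slide":[0,0,0.055],"turn":0}
    - {"slide":[0,0,0.085],"turn":0}
    - {"slide":[-0.01,0,0.093],"turn":0}
    - {"slide":[-0.025,0,0.093],"turn":0}
    - {"slide":[-0.04,0,0.093],"turn":0}
    - {"slide":[-0.05,0,0.093],"turn":0}
    - {"slide":[-0.055,0,0.093],"turn":0}

```text
time: 13.4
tool_pos: [461.3, -184.1, 69.0]
eef_rot: [-3.142, 0.0, -3.11]
wrist_force: [0.2, -0.6, -0.2]
gripper_width: 0.2
```

```bash
python3 - <<'E'
from plant import manip, cams
o=manip.observe();print(o["time"],o["tool_pos"],o["wrist_force"],o["eef_rot"])
E
```

```text
13.4 [ 461.28961698 -184.10278959   69.02552902] [ 0.18348782 -0.57849974 -0.17375078] [-3.14150454e+00  1.82222539e-04 -3.11004827e+00]
```

Call:
step_arm:
  series:
    - {"slide":[0.001,0,0.004],"turn":0}
    - {"slide":[0.001,0,0.009],"turn":0}
    - {"slide":[-0.001,0,0.009],"turn":0}
    - {"slide":[-0.002,0,0.009],"turn":0}
    - {"slide":[-0.003,0,0.009],"turn":0}
    - {"slide":[-0.0035,0,0.009],"turn":0}
    - {"slide":[-0.004,0,0.009],"turn":0}
    - {"slide":[-0.004,0,0.009],"turn":0}

```text
time: 14.2
tool_pos: [464.5, -183.8, 59.6]
eef_rot: [-3.141, -0.0, -3.11]
wrist_force: [-1.9, -1.2, 1.5]
gripper_width: 0.2
```

Call:
step_arm:
  series:
    - {"slide":[-0.0005,0,0],"turn":0}
    - {"slide":[-0.0005,0,0],"turn":0}
    - {"slide":[-0.001,0,0],"turn":0}
    - {"slide":[-0.001,0,0],"turn":0}
    - {"slide":[-0.001,0,0],"turn":0}
    - {"slide":[-0.001,0,0],"turn":0}
    - {"slide":[-0.001,0,0],"turn":0}
    - {"slide":[-0.001,0,0],"turn":0}

```text
time: 15.0
tool_pos: [465.7, -183.7, 59.5]
eef_rot: [-3.142, 0.0, -3.11]
wrist_force: [-0.6, 0.2, 0.5]
gripper_width: 0.3
```

Call:
step_arm:
  series:
    - {"slide":[-0.0005,0,0],"turn":0}
    - {"slide":[-0.0005,0,0],"turn":0}
    - {"slide":[-0.001,0,0],"turn":0}
    - {"slide":[-0.001,0,0],"turn":0}
    - {"slide":[-0.001,0,0],"turn":0}
    - {"slide":[-0.001,0,0],"turn":0}
    - {"slide":[-0.001,0,0],"turn":0}
    - {"slide":[-0.001,0,0],"turn":0}

```text
time: 15.8
tool_pos: [466.2, -183.7, 59.5]
eef_rot: [3.141, -0.001, -3.11]
wrist_force: [-5.0, 0.3, 3.7]
gripper_width: -0.2
```

Call:
step_arm:
  series:
    - {"slide":[-0.0005,0,0],"turn":0}
    - {"slide":[-0.0005,0,0],"turn":0}
    - {"slide":[-0.0005,0,0],"turn":0}
    - {"slide":[0.002,0,0],"turn":0}
    - {"slide":[0.015,0,0],"turn":0}
    - {"slide":[0.04,0,0],"turn":0}
    - {"slide":[0.06,0,-0.04],"turn":0}
    - {"slide":[0.065,0,-0.09],"turn":0}

```text
time: 16.6
tool_pos: [397.8, -184.0, 146.4]
eef_rot: [3.137, -0.006, -3.111]
wrist_force: [1.7, -0.2, -0.4]
gripper_width: -0.2
```

```bash
cat > w.py <<'E'
from plant import manip, cams
from h import *
import sys
s=cams.snapshot("wrist");cv2.imwrite("pics/w8.png",s["img"])
P=cloud(s);X,Y,Z=P[...,0],P[...,1],P[...,2]
b=(X>430)&(X<500)&(Y>-280)&(Y<-95)
ref=b&(Z>76)&(Z<84);a,c=np.polyfit(Y[ref],X[ref],1)
fr=b&(Z>20)&(Z<66)
for y in range(-270,-100,10):
    m=fr&(abs(Y-y)<4)
    if m.sum()>3: print(y,round(np.median(X[m]-(a*Y[m]+c)),2),end="; ")
print(a,c,manip.observe()["tool_pos"],manip.observe()["time"])
E
python3 w.py
```

```text
-270 -0.18; -260 0.52; -250 0.76; -240 1.38; -230 2.0; -220 2.54; -210 2.99; -150 6.76; -140 7.34; -130 7.92; -120 8.85; -110 9.12; -0.09457617367985913 455.56475819823675 [ 403.33071269 -187.66095571  158.32479655] 16.65
```

```bash
python3 - <<'E'
from plant import manip, cams
from h import *
s=cams.snapshot("wrist");P=cloud(s);X,Y,Z=P[...,0],P[...,1],P[...,2]
for z0,z1 in((15,30),(30,50),(50,70),(76,83)):
  for y in range(-270,-100,10):
    m=(X>430)&(X<500)&(abs(Y-y)<4)&(Z>z0)&(Z<z1)
    if m.sum()>3: print(y,round(np.median(X[m]),1),end="; ")
  print()
for n in("top","scene"):
    t=cams.snapshot(n);pickle.dump(t,open(n+"9.pkl","wb"))
P=cloud(pickle.load(open("top9.pkl","rb")));X,Y,Z=P[...,0],P[...,1],P[...,2]
m=(X>490)&(X<720)&(Y<-80)&(Y>-290)&(abs(Z-85)<5)
n,l,st,_=cv2.connectedComponentsWithStats(m.astype(np.uint8));k=1+np.argmax(st[1:,4]);print(cv2.boxPoints(cv2.minAreaRect(P[l==k][:,:2].astype(np.float32))).round(1).tolist())
print(manip.observe()["tool_pos"])
E
```

```text
-270 480.5; -260 480.7; -250 480.0; -240 479.6; -230 479.4; -220 478.8; -210 478.6; -200 478.2; -170 477.1; -160 476.7; -150 476.4; -140 476.1; -130 475.7; -120 475.6; -110 475.3; 
-270 480.8; -260 480.7; -250 480.0; -240 479.6; -230 479.3; -220 478.9; -160 476.8; -150 476.5; -140 476.1; -130 475.8; -120 475.8; -110 475.2; 
-270 480.6; -260 480.7; -250 480.0; -240 479.7; -230 479.3; -220 479.0; -160 476.8; -150 476.5; -140 476.1; -130 475.7; -120 475.8; -110 475.1; 
-270 480.9; -260 480.4; -250 480.0; -240 479.5; -230 479.4; -220 478.9; -160 476.9; -150 476.5; -140 476.3; -130 475.7; -120 475.5; -110 475.1; 
[[486.6000061035156, -106.4000015258789], [490.3999938964844, -267.79998779296875], [632.7999877929688, -264.5], [629.0, -103.0999984741211]]
[ 402.28811993 -186.35266612  151.0909833 ]
```

Drawer front and case now agree to about 0.1–0.2 mm over the whole width. The case front is at the same place as before the push, and the arm is clear of everything.

```bash
python3 - <<'E'
from plant import manip
print(manip.observe()["wrist_force"],manip.observe()["time"]);print(manip.finish_job())
E
```

```text
[-0.32899034 -1.10292016 -1.09356908] 16.8
the job is handed in; nothing more can be done
None
```

The lid is shut and the drawer is fully home. I handed the job in at 16.8 s, with the arm clear of everything.

- **Lid:** I swung it down along its arc with the closed fingertips until it met its stop at about 8 N. Afterwards it lay flat at 89 mm in the top view, with a tilt of about 0.004 rad. The scene camera gave 0.015 rad, but that fit included part of the box's rear.
- **Filter box:** its rear wall measured the same before and after, to about 0.1 mm.
- **Drawer:** the first push failed. It stopped at about 10 N with the front still 2.6 mm proud, because the upper part of the fingers had met the case edge. A second push with the tips higher up, at about 5 N, brought the front flush to about 0.1–0.2 mm across its width.
- **Chest:** the case did not move, as far as the cameras can tell; the top view agreed to about 0.3 mm after the 10 N push, and the case front was unchanged after the second push.
- **Bystanders:** no shift of the mug, kettle, jar or carton showed in the scene picture taken after the first push. I did not compare them again after the second push, which stayed at the drawer front.

One flush check in between gave nonsense (up to 9 mm), apparently because I took it while the arm was still settling. I repeated it and used only the repeat.

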